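# Bring a test gear into mesh on the gear rolling tester

### The arm

A 7-joint arm with a two-finger parallel gripper is mounted at the origin on the work surface. World frame = base frame: x ahead of the robot, y to its left, z up, the work surface at z = 0. Lengths are in m, angles in rad, forces in N, time in s.
With the tool pointing down it reaches from about 0.4 to 0.875 m from the base axis. Payload 19.3 kg.
Tool frame: the origin (TCP) lies midway between the tips of the shut fingers; the grasp point (between the pads) lies 19 mm behind it; z points along the fingers, y is the line along which they close (so a half turn about z gives the same grasp; the last joint's range is limited). The gripper opens to 85 mm and grips with 20 to 120 N. Pads are 22 mm wide; open, the fingers measure 114 mm over their backs; the gripper's body (76 mm by 85 mm) begins 54 mm behind the grasp point. The pads swing forward as they close: fully open they stand 13 mm farther back than shut.
Start: joints at [-1.171, 0.521, -0.036, 1.599, 0.021, 1.021, -0.113], TCP at [0.283, 0.557, 0.231] pointing down, gripper open.
Joint ranges: [-2.91, 2.91], [-0.3, 2.13], [-1.5, 1.42], [0.17, 2.43], [-1.26, 4.41], [0.16, 1.93], [-2.52, 2.52]. Speed limits (rad/s): [1.89, 1.89, 2.39, 2.39, 3.01, 3.01, 3.01].

### API

Orientations are given as [roll, pitch, yaw] about the fixed x, y, z axes, in that order (R = Rz(yaw) Ry(pitch) Rx(roll)).
In Python, from workcell import telemetry, grab_frame, calibration, bot, outline_of, landmark_of gives the robot as it stands. The module is installed in compiled form; this text tells all that it offers.
- The arm moves only by the shell command python3 -m inch 'ROWS' [FORCE]. ROWS is JSON, a list of rows, each a list of 7 numbers: the shift along the tool's x, y, z in m, then the turn, a rotation vector about the tool's x, y, z in rad, then the closure, from 0 (fully open) to 1 (shut). A call has 1 to 5 rows; each row shifts and turns the commanded pose from where the row before left it, along the tool's axes as they then stand; what a row does not reach is not made up. A row lasts 1/10 s, in which the tool goes at most 50 mm and 8.59 degrees, less where a joint would pass 70% of its speed; a pose out of reach is approached as far as the arm can. A call is refused whole if a number of a shift passes 0.05 or a number of a turn 0.15, either way. A call with a gripper value outside its range is refused whole. The fingers move at their own pace and stop on an object; FORCE is the grip in N (left out, the last holds). Time passes only in rows, so rows that do not move let the fingers close. It gives the time, the measured TCP pose, the force, the opening and the grip force at its end, in the units of the state.
- telemetry.observe(): the state, without advancing time (a new reading comes with each control period).
- grab_frame(name): name is "side" or "top" or "wrist"; returns the picture (420x560x3 uint8, red, green, blue); there is no depth.
- calibration(name): a dict with "fovy" (degrees; the focal length in pixels is half the picture's height over the tangent of half this angle, whatever the lens; pixels are square), "cx", "cy" (the principal point, pixels), "pose" (4x4, takes a point from camera to world coordinates). Camera axes: x right, y down, z forward; pixel columns grow to the right and rows downward; lengths in m; the calibration is good to about 2 mm. A picture is of the moment at which its call begins: read the wrist's pose just before it. calibration takes no time and is no camera call; for the wrist camera it gives the pose at the moment of the call.
- bot.job_done(): hands the job in; it is judged then, once.
Trained networks look in the newest picture that a camera, given by its name, has taken for a name from the list of things; names that differ only in an ending like _2 or _b are one class to them, and where a whole thing is asked for, a point or a joint stands for the part that bears it (a point fixed in the world has none). Each returns a list of dicts, best first, with "score" (0 to 1); they miss things now and then, are a little off and sometimes report something else, mostly with a low value. They report only what shows in the picture. A call takes as long as a camera call.
- outline_of(label, camera): "region" (420x560 bool, what is visible of it) and "rect" ([left, top, right, bottom] in pixels, round what is visible of it).
- landmark_of(label, camera): "xy" ([column, row] in pixels: a listed point, or the origin of a listed thing).
The state is a dict: "clock": time; "qpos": joint angles; "qd": joint speeds; "joint_efforts": joint torques, N m; "position": TCP position; "tool_rot": TCP orientation; "force": force on the tool from outside, world axes, zero at the start; "moment": the same for the moment, N m; "grip_width": finger opening in m; "finger_force": force on a finger pad.
Only numpy, scipy, OpenCV 4.12 (cv2) and the standard library are available. Lean on these libraries where they do the work, as an engineer would, in place of code of your own. Each camera call takes 0.05 s, during which the arm holds its last target. There are 200 camera calls.

### The job

On the gear rolling tester, ease the red-gripped lever gently round to its far stop, taking a couple of seconds or more, so that the sprung carriage brings the master gear up to the test gear. The teeth will land tip on tip: rock the test gear by its brass hand nut until they drop fully into mesh, never forcing them. Then roll the meshed pair by the same nut until the yellow-painted tooth of the test gear is the one seated in the mesh, pointing straight at the master gear, let go, and leave everything else on the bench where it is.

Things in the scene. Friction and masses are not known exactly. Their poses are not given: they have to be found in the camera images.
- tester: Gear rolling tester: grey-green iron bed, 150 x 440 mm, bolted down. Origin on the bench, y along the bed, -x its front, z up; yaw within 15 degrees of 0. In mm in this frame: test arbor (0, -60), master arbor (0, 36) drawn back, (0, 24) in mesh, lever pivot (0, 165), dial gauge at the back (112, -28), top 105 high. Round the brass nut nothing is higher than 126 but the master's black cap (138).
- nut (a point): Centre, 145 mm above the bench, of the brass knurled hand nut on the test gear: upright cylinder, 34 mm diameter, 126 to 160 mm above the bench, on the gear's vertical axis and turning with it, no end stop. Under it a 42 mm washer, 120 to 126 mm high, and the steel test gear (78 mm diameter, top at 120 mm). Turning takes 0.1 to 0.2 N m: grip firmly from above, turn the hand about this axis.
- test_gear (a joint): Angle of the test gear (18 teeth, 0.349 rad apart) in rad, positive anticlockwise from above; 0 when the yellow tooth points straight at the master gear. Starts near -1.05 (yellow tooth 60 degrees short of the mesh, towards the back), so about 60 degrees anticlockwise brings it there. Stays where it is left.
- carriage (a joint): Travel of the master carriage towards the test gear in m: 0 drawn back, about 0.0055 teeth tip on tip, 0.0118 to 0.0122 fully in mesh. Damped, pushed by a spring of about 14 N. With the lever over and the teeth tip on tip it is blocked until the test gear is turned 3 to 10 degrees one way or the other; then it drops in by itself in half a second and the dial's red needle swings.
- master_centre (a point): Top of the master gear (dark steel, 24 teeth, 102 mm over the teeth, 24 mm thick, top at 122 mm above the bench) on its axis. It rides on the carriage and turns freely with some drag, on a black cap of 24 mm diameter, top at 138 mm.
- yellow_tooth (a point): Top of the yellow-painted tooth of the test gear, 36 mm from its axis, 120 mm above the bench.
- mesh_point (a point): Fixed point on the tester, 120 mm above the bench, 36 mm from the test gear's axis straight towards the master gear: where the yellow tooth must finally be.
- lever (a joint): Angle of the release lever in rad, positive anticlockwise seen from above: starts at 0 to 0.1 (pointing along the bed's +y, carriage held back), far stop at 1.92 (pointing to the front and a little towards the gears). It is free of the carriage above 1.6. It stays where it is left; swinging it takes 1 to 5 N at the grip.
- lever_grip (a point): Centre of the lever's red upright grip: cylinder 25 mm diameter, from 99 to 143 mm above the bench (this point at 121 mm), standing on the flat lever arm (top at 99 mm) 85 mm from the pivot.
- lever_pivot (a point): Vertical axis of the lever, at the same height as the grip's centre, 121 mm. The grip runs on a horizontal circle of 85 mm radius about it.
- spare_gear_a: Bystander: loose steel gear, 78 mm diameter, 20 mm thick, lying in front of the tester. Origin under its centre.
- spare_gear_b: Bystander: loose brass-coloured gear, 66 mm diameter, 20 mm thick, lying in front of the tester. Origin under its centre.
- caliper: Bystander: vernier caliper 225 mm long, 12 mm high, lying in front of the tester. Origin at mid-length.
- gauge_blocks: Bystander: wooden case of steel gauge blocks, 95 x 160 x 41 mm. Origin under its centre.
- round_weight: Bystander: steel weight, 52 mm diameter, 60 mm high. Origin under its centre.
- oil_bottle: Bystander: small amber oil bottle, 40 mm diameter, 105 mm high. Origin under its centre.
- brush: Bystander: cleaning brush lying on the bench.

How it is judged:
By the outcome, as a careful person would: the job done as asked, in the order asked, and still so for the second after the job is handed in, with the robot touching nothing.
It also fails if it takes over 58 s, if anything falls off the work surface, if the arm or the gripper's body presses on something with over 40 N, if the wrist force passes 120 N, or if a joint passes its speed limit or range.

## Working session

There is one attempt and no reset: what is moved stays moved. The work goes in short steps, Python scripts to look and compute and a shell command to move; the robot and the scene stay as the last step left them, time stands still between calls to the robot, and variables do not carry over. Pictures are saved under pics/ and viewed, at most 10 in all, crops included, and the job is handed in when it is done.

```bash
mkdir -p pics; cat > h.py <<'E'
import numpy as np, cv2
from workcell import telemetry, grab_frame, calibration, bot, outline_of, landmark_of
def K(c):
    f=210/np.tan(np.radians(c['fovy'])/2); return f,c['cx'],c['cy']
def ray(c,xy,z):
    f,cx,cy=K(c); T=np.array(c['pose']); d=T[:3,:3]@np.array([(xy[0]-cx)/f,(xy[1]-cy)/f,1]); o=T[:3,3]
    return o+d*(z-o[2])/d[2]
def proj(c,p):
    f,cx,cy=K(c); T=np.array(c['pose']); q=T[:3,:3].T@(np.array(p)-T[:3,3]); return np.array([f*q[0]/q[2]+cx,f*q[1]/q[2]+cy])
Z=dict(nut=.145,master_centre=.122,yellow_tooth=.12,mesh_point=.12,lever_grip=.121,lever_pivot=.121,tester=0,gauge_blocks=0,round_weight=0,oil_bottle=0)
def find(cam,names):
    for n in names:
        r=landmark_of(n,cam)
        c=calibration(cam)
        for k in r[:2]: print(cam,n,round(k['score'],2),np.round(k['xy'],1),np.round(ray(c,k['xy'],Z[n]),4))
E
python3 - <<'E'
from h import *
s=telemetry.observe(); print({k:np.round(v,3) for k,v in s.items()})
ims=[]
for cam in ('top','side'):
    im=grab_frame(cam); cv2.imwrite(f'pics/{cam}0.png',im[:,:,::-1])
    find(cam,['nut','master_centre','yellow_tooth','mesh_point','lever_grip','lever_pivot','tester'])
    print(np.round(calibration(cam)['pose'],3).tolist())
print(telemetry.observe()['clock'])
E
```

```text
{'clock': np.float64(0.0), 'qpos': array([-1.171,  0.522, -0.036,  1.6  ,  0.021,  1.021, -0.113]), 'qd': array([-0.001, -0.   , -0.001, -0.001,  0.   ,  0.002, -0.001]), 'joint_efforts': array([-1.0000e-03, -9.2710e+01,  1.9790e+00, -3.6994e+01,  1.8000e-02,
        8.0000e-03, -0.0000e+00]), 'position': array([0.283, 0.557, 0.231]), 'tool_rot': array([-3.14 ,  0.   ,  2.672]), 'force': array([ 0.182, -0.725, -0.508]), 'moment': array([-0.033, -0.013,  0.001]), 'finger_force': np.float64(0.0), 'grip_width': np.float64(0.085)}
top nut 0.72 [282.4 171.7] [ 0.6078 -0.0795  0.145 ]
top master_centre 0.83 [249.9 166.6] [0.6284 0.0101 0.122 ]
top master_centre 0.65 [280.3 232.1] [ 0.4453 -0.0708  0.122 ]
top yellow_tooth 0.9 [285.2 158.6] [ 0.6497 -0.0884  0.12  ]
top mesh_point 0.89 [273.9 167.8] [ 0.6243 -0.0564  0.12  ]
top mesh_point 0.34 [284.3 170.6] [ 0.6158 -0.0852  0.12  ]
top lever_grip 0.66 [176.4 152.2] [0.6733 0.2146 0.121 ]
top lever_pivot 0.93 [208.7 158.6] [0.6534 0.1245 0.121 ]
top lever_pivot 0.63 [433.2 220.9] [ 0.4682 -0.49    0.121 ]
top tester 0.77 [266.5 178.4] [ 0.6168 -0.0322  0.    ]
top tester 0.54 [121.  154.2] [0.7009 0.4161 0.    ]
[[-0.019, -0.994, 0.107, 0.391], [-1.0, 0.018, -0.002, -0.065], [0.0, -0.107, -0.994, 1.231], [0.0, 0.0, 0.0, 1.0]]
side nut 0.78 [301.1 192.6] [ 0.5987 -0.0895  0.145 ]
side master_centre 0.93 [292.  179.7] [ 0.6354 -0.0012  0.122 ]
side yellow_tooth 0.35 [294.1 211.7] [ 0.5438 -0.1223  0.12  ]
side mesh_point 0.71 [294.5 194.4] [ 0.5963 -0.0609  0.12  ]
side lever_grip 0.63 [260.6 147.1] [0.6663 0.2093 0.121 ]
side lever_pivot 0.7 [273.1 159.5] [0.6558 0.1246 0.121 ]
side lever_pivot 0.51 [277.3 264. ] [ 0.3719 -0.2574  0.121 ]
side tester 0.69 [291.9 213.1] [ 0.6182 -0.0227  0.    ]
side tester 0.4 [262.8 244.5] [ 0.4536 -0.0778  0.    ]
[[0.784, -0.425, 0.452, -0.22], [-0.62, -0.522, 0.585, -1.027], [-0.013, -0.739, -0.673, 1.202], [0.0, 0.0, 0.0, 1.0]]
0.8
```

View pics/top0.png

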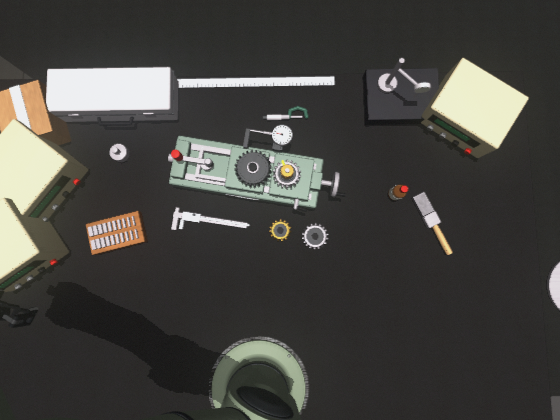

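View pics/side0.png

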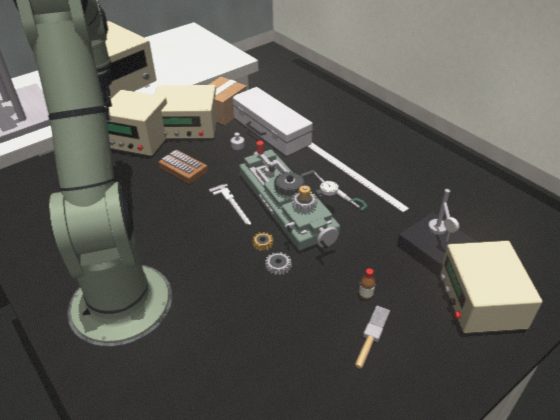

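The top view shows the tester with its nut near (287,170), master gear near (253,167) and red grip near (176,155). The side view agrees, with the grip at (260,146) and the nut at (304,191). Next I refine by colour and move above the lever.

```bash
python3 - <<'E'
from h import *
def blob(im,lo,hi,box):
    hsv=cv2.cvtColor(im,cv2.COLOR_RGB2HSV); m=cv2.inRange(hsv,lo,hi); k=np.zeros_like(m); x0,y0,x1,y1=box; k[y0:y1,x0:x1]=1
    ys,xs=np.nonzero(m*k); return (xs.mean(),ys.mean(),len(xs),xs.min(),xs.max(),ys.min(),ys.max())
for cam,rb,nb in (('top',(165,140,190,170),(270,150,305,190)),('side',(250,135,272,160),(290,180,320,205))):
    im=cv2.imread(f'pics/{cam}0.png')[:,:,::-1].copy(); c=calibration(cam)
    r=blob(im,(170,120,60),(180,255,255),rb) if 0 else blob(im,(0,150,60),(8,255,255),rb); print(cam,'red',np.round(r,1),ray(c,r[:2],.13).round(4))
    n=blob(im,(15,100,80),(35,255,255),nb); print(cam,'nut',np.round(n,1),ray(c,n[:2],.15).round(4))
E
python3 -m inch '[[0,0,-0.04,0,0,0,0],[-0.04,-0.011,0,0,0,0,0],[-0.04,-0.011,0,0,0,0,0],[-0.04,-0.011,0,0,0,0,0],[-0.04,-0.011,0,0,0,0,0]]' 40
python3 -m inch '[[-0.04,-0.011,0,0,0,0,0],[-0.04,-0.011,0,0,0,0,0],[-0.04,-0.011,0,0,0,0,0],[-0.04,-0.011,0,0,0,0,0],[-0.04,-0.011,0,0,0,0,0]]'
python3 -m inch '[[-0.04,-0.011,0,0,0,0.14,0],[0,0,0,0,0,0.14,0],[0,0,0,0,0,0.14,0],[0,0,0,0,0,0.14,0],[0,0,0,0,0,0.14,0]]'
python3 -m inch '[[0,0,0,0,0,0.14,0],[0,0,0,0,0,0.14,0],[0,0,0,0,0,0.14,0],[0,0,0,0,0,0.13,0],[0,0,0,0,0,0,0]]'
python3 - <<'E'
from h import *
s=telemetry.observe(); print(s['qpos'].round(3),s['position'],s['tool_rot'])
im=grab_frame('wrist'); cv2.imwrite('pics/w1.png',im[:,:,::-1])
print(np.round(calibration('wrist')['pose'],3).tolist())
find('wrist',['lever_grip','lever_pivot','master_centre','nut','mesh_point','yellow_tooth'])
E
```

```text
top red [175.2 153.5  63.  171.  180.  150.  157. ] [0.6675 0.2155 0.13  ]
top nut [286.4 170.  125.  281.  293.  160.  177. ] [ 0.6113 -0.0903  0.15  ]
side red [259.6 142.6  23.  257.  262.  141.  144. ] [0.6727 0.2231 0.13  ]
side nut [304.5 192.4 122.  299.  311.  186.  199. ] [ 0.6035 -0.1001  0.15  ]
clock: 1.3
position: [0.4067, 0.4444, 0.2715]
tool_rot: [3.141, 0.0, 2.672]
force: [0.6, 0.5, 0.4]
grip_width: 0.0851
finger_force: 0.0
clock: 1.8
position: [0.5602, 0.3047, 0.2714]
tool_rot: [3.141, 0.0, 2.672]
force: [-0.8, 0.1, -0.4]
grip_width: 0.0852
finger_force: 0.0
clock: 2.3
position: [0.5898, 0.278, 0.2712]
tool_rot: [-3.141, -0.0, 1.966]
force: [-0.7, 0.2, 0.3]
grip_width: 0.0854
finger_force: 0.0
clock: 2.8
position: [0.5897, 0.2783, 0.2712]
tool_rot: [3.142, 0.0, 1.42]
force: [0.1, 1.0, -0.7]
grip_width: 0.0853
finger_force: 0.0
[-0.756  0.555  0.354  1.49  -0.203  1.133 -0.516] [0.58970786 0.27828367 0.27119123] [3.14155722e+00 3.39931871e-04 1.41960467e+00]
[[0.989, -0.137, -0.047, 0.602], [-0.145, -0.936, -0.32, 0.362], [-0.0, 0.324, -0.946, 0.413], [0.0, 0.0, 0.0, 1.0]]
wrist lever_grip 0.56 [377.  245.9] [0.6669 0.2136 0.121 ]
wrist lever_grip 0.54 [234.1 392.6] [0.5005 0.0581 0.121 ]
wrist lever_pivot 0.89 [363.6 319.9] [0.6486 0.133  0.121 ]
wrist nut 0.68 [234.8 392.5] [0.5093 0.0831 0.145 ]
wrist yellow_tooth 0.3 [147.4  57. ] [0.4988 0.4022 0.12  ]
```

View pics/w1.png

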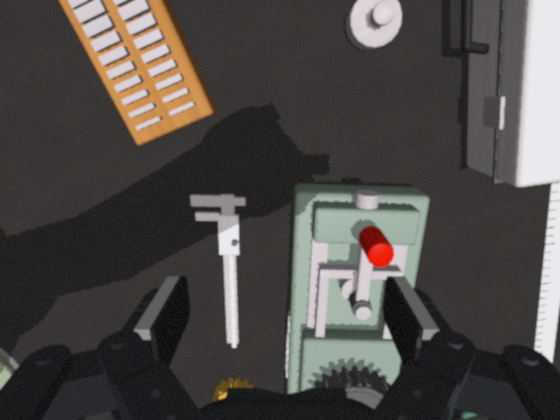

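The wrist view shows the red grip's top disc at about (381,254) and the pivot screw near (363,312), beside the gauge-block case and weight. I compute the grip position from the disc, then the approach.

```bash
cat >> h.py <<'E'
def delta(p,yaw=None):
    s=telemetry.observe(); y=s['tool_rot'][2]; d=np.array(p)-s['position']
    print('tool delta',np.round([np.cos(y)*d[0]+np.sin(y)*d[1],np.sin(y)*d[0]-np.cos(y)*d[1],-d[2]],4), 'turn',None if yaw is None else round(-((yaw-y+np.pi)%(2*np.pi)-np.pi),3),'clock',s['clock'])
E
python3 - <<'E'
from h import *
c=calibration('wrist')
im=cv2.imread('pics/w1.png'); hsv=cv2.cvtColor(im,cv2.COLOR_BGR2HSV); m=cv2.inRange(hsv,(0,150,60),(8,255,255))|cv2.inRange(hsv,(172,150,60),(180,255,255)); m[:, :340]=0;m[:,410:]=0
ys,xs=np.nonzero(m); print(xs.min(),xs.max(),ys.min(),ys.max(),xs.mean(),ys.mean(), ray(c,(xs.mean(),ys.mean()),.121).round(4), ray(c,(380.5,254),.143).round(4))
# fit by silhouette of a cylinder
from scipy.optimize import minimize
def cost(p):
    t=np.linspace(0,2*np.pi,40); pts=np.array([proj(c,(p[0]+.0125*np.cos(a),p[1]+.0125*np.sin(a),z)) for a in t for z in(.099,.143)])
    k=np.zeros(m.shape,np.uint8); cv2.fillConvexPoly(k,cv2.convexHull(np.int32(pts*16)),255,shift=4); return float(((k>0)^(m>0)).sum())
r=minimize(cost,(.667,.214),method='Nelder-Mead',options=dict(initial_simplex=[(.667,.214),(.673,.214),(.667,.22)])); print(r.x,r.fun,(m>0).sum())
delta((*r.x,.106))
E
```

```text
359 392 227 267 375.9343544857768 246.65754923413567 [0.6658 0.2125 0.121 ] [0.6646 0.2161 0.143 ]
[0.66420508 0.21361035] 281.0 914
tool delta [-0.0527  0.083   0.1653] turn None clock 3.15
```

```bash
python3 -m inch '[[-0.026,0.042,0,0,0,0,0],[-0.026,0.042,0,0,0,0,0],[0,0,0.03,0,0,0,0],[0,0,0.03,0,0,0,0],[0,0,0,0,0,0,0]]'
python3 - <<'E'
from h import *
grab_frame('wrist'); find('wrist',['lever_grip','lever_pivot']); delta((.6652,.2135,.106))
im=grab_frame('side'); cv2.imwrite('pics/s2.png',im[60:300,150:430,::-1].repeat(2,0).repeat(2,1))
E
```

```text
clock: 3.65
position: [0.6635, 0.2135, 0.2075]
tool_rot: [-3.136, 0.003, 1.422]
force: [-0.8, -0.5, -0.6]
grip_width: 0.0854
finger_force: 0.0
wrist lever_grip 0.62 [289.5 214.4] [0.6683 0.2138 0.121 ]
wrist lever_pivot 0.88 [284.9 315.7] [0.6526 0.1283 0.121 ]
tool delta [-0.001  -0.0003  0.1069] turn None clock 3.8
```

View pics/s2.png

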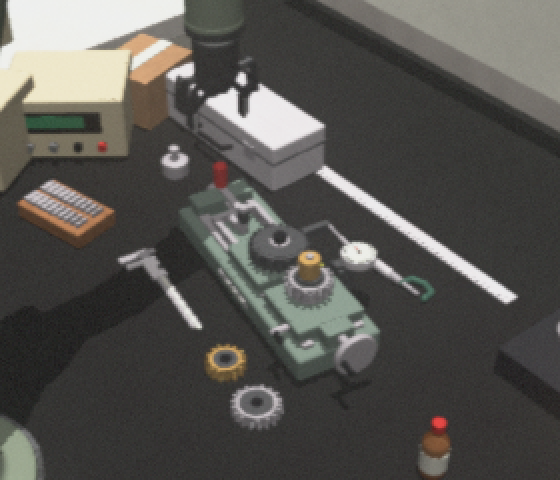

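The side crop shows the open hand directly above the red grip at (220,175), clear of the white case. I descend and close.

```bash
python3 -m inch '[[-0.001,0.003,0.027,0,0,0,0],[0,0,0.027,0,0,0,0],[0,0,0.027,0,0,0,0],[0,0,0.026,0,0,0,0],[0,0,0,0,0,0,0]]' 30
python3 -m inch '[[0,0,0,0,0,0,0.4],[0,0,0,0,0,0,0.7],[0,0,0,0,0,0,1],[0,0,0,0,0,0,1],[0,0,0,0,0,0,1]]' 30
python3 -m inch '[[0,0,0,0,0,0,1],[0,0,0,0,0,0,1],[0,0,0,0,0,0,1]]'
python3 - <<'E'
from h import *
s=telemetry.observe(); print(s['position'],s['tool_rot'],s['force'])
E
```

```text
clock: 4.35
position: [0.6669, 0.2129, 0.1026]
tool_rot: [-3.139, 0.001, 1.422]
force: [-0.8, 0.8, -0.4]
grip_width: 0.0853
finger_force: 0.0
clock: 4.85
position: [0.6652, 0.2138, 0.1054]
tool_rot: [-3.136, -0.0, 1.423]
force: [-28.6, 0.6, 20.3]
grip_width: 0.0242
finger_force: 32.1
clock: 5.15
position: [0.6652, 0.2138, 0.1053]
tool_rot: [-3.136, -0.0, 1.423]
force: [-26.7, 0.7, 23.0]
grip_width: 0.024
finger_force: 32.1
[0.66521833 0.21382513 0.10533797] [-3.13608288e+00 -2.35518186e-04  1.42272403e+00] [-26.71748326   0.69492889  23.04756785]
```

```bash
python3 -m inch '[[0,-0.002,-0.002,0,0,0,1],[0,-0.001,0,0,0,0,1],[0,0,0,0,0,0,1]]'
python3 - <<'E'
from h import *
s=telemetry.observe(); print(s['position'],s['tool_rot'],s['force'],s['moment'])
E
```

```text
clock: 5.45
position: [0.6646, 0.2137, 0.1059]
tool_rot: [-3.141, -0.0, 1.422]
force: [-1.6, 3.0, -11.2]
grip_width: 0.024
finger_force: 32.7
[0.66461102 0.21368948 0.10593069] [-3.14082149e+00 -1.48519901e-04  1.42226174e+00] [ -1.60954174   2.9610235  -11.23545292] [0.92718978 0.0886886  0.13046651]
```

```bash
for i in 1; do
python3 -m inch '[[-0.0001,-0.00425,0,0,0,-0.05,1],[-0.0001,-0.00425,0,0,0,-0.05,1],[-0.0001,-0.00425,0,0,0,-0.05,1],[-0.0001,-0.00425,0,0,0,-0.05,1],[-0.0001,-0.00425,0,0,0,-0.05,1]]'; done
python3 -m inch '[[-0.0001,-0.00425,0,0,0,-0.05,1],[-0.0001,-0.00425,0,0,0,-0.05,1],[-0.0001,-0.00425,0,0,0,-0.05,1],[-0.0001,-0.00425,0,0,0,-0.05,1],[-0.0001,-0.00425,0,0,0,-0.05,1]]'
```

```text
clock: 5.95
position: [0.6436, 0.2149, 0.106]
tool_rot: [3.142, -0.001, 1.674]
force: [0.8, 6.9, -14.2]
grip_width: 0.024
finger_force: 32.4
clock: 6.45
position: [0.6225, 0.2108, 0.106]
tool_rot: [-3.141, -0.002, 1.925]
force: [-1.3, 10.9, -13.1]
grip_width: 0.0242
finger_force: 32.4
```

```bash

python3 -m inch '[[0.0004,-0.00425,0.0005,0,0,-0.05,1],[0.0004,-0.00425,0.0005,0,0,-0.05,1],[0.0001,-0.00425,0,0,0,-0.05,1],[-0.0001,-0.00425,0,0,0,-0.05,1],[-0.0001,-0.00425,0,0,0,-0.05,1]]'
python3 -m inch '[[-0.0001,-0.00425,0,0,0,-0.05,1],[-0.0001,-0.00425,0,0,0,-0.05,1],[-0.0001,-0.00425,0,0,0,-0.05,1],[-0.0001,-0.00425,0,0,0,-0.05,1],[-0.0001,-0.00425,0,0,0,-0.05,1]]'
python3 -m inch '[[-0.0001,-0.00425,0,0,0,-0.05,1],[-0.0001,-0.00425,0,0,0,-0.05,1],[-0.0001,-0.00425,0,0,0,-0.05,1],[-0.0001,-0.00425,0,0,0,-0.05,1],[-0.0001,-0.00425,0,0,0,-0.05,1]]'
```

```text
clock: 6.95
position: [0.6034, 0.2019, 0.1058]
tool_rot: [3.141, -0.002, 2.174]
force: [-5.9, 8.7, -0.5]
grip_width: 0.0246
finger_force: 33.5
clock: 7.45
position: [0.5868, 0.1883, 0.1057]
tool_rot: [3.141, -0.003, 2.425]
force: [-10.7, 11.9, 2.7]
grip_width: 0.0245
finger_force: 33.7
clock: 7.95
position: [0.5741, 0.1709, 0.1057]
tool_rot: [3.141, -0.004, 2.675]
force: [-18.0, 11.5, 7.1]
grip_width: 0.0242
finger_force: 34.4
```

```bash

python3 -m inch '[[0.0009,-0.00425,-0.0003,0,0,-0.05,1],[0.0009,-0.00425,-0.0003,0,0,-0.05,1],[0.0005,-0.00425,0,0,0,-0.05,1],[0.0001,-0.00425,0,0,0,-0.05,1],[0.0001,-0.00425,0,0,0,-0.05,1]]'
python3 -m inch '[[0.0001,-0.00425,0,0,0,-0.05,1],[0.0001,-0.00425,0,0,0,-0.05,1],[0.0001,-0.00425,0,0,0,-0.05,1],[0.0001,-0.00425,0,0,0,-0.05,1]]'
```

```text
clock: 8.45
position: [0.5658, 0.1504, 0.1059]
tool_rot: [3.141, -0.001, 2.924]
force: [-0.8, 5.0, -9.4]
grip_width: 0.0242
finger_force: 32.8
clock: 8.85
position: [0.5632, 0.1334, 0.1059]
tool_rot: [3.141, -0.0, 3.124]
force: [-0.3, 4.7, -11.0]
grip_width: 0.0239
finger_force: 32.8
```

```bash

python3 -m inch '[[0,-0.0034,0.0003,0,0,-0.04,1],[0,-0.0034,0.0003,0,0,-0.04,1],[0,-0.0025,0,0,0,-0.03,1],[0,0,0,0,0,0,1]]'
python3 -m inch '[[0,-0.0017,0,0,0,-0.02,1],[0,-0.0017,0,0,0,-0.02,1],[0,0,0,0,0,0,1]]'
```

```text
clock: 9.25
position: [0.5633, 0.1237, 0.1057]
tool_rot: [-3.141, -0.0, -3.051]
force: [-4.8, 0.5, 1.3]
grip_width: 0.0239
finger_force: 33.8
clock: 9.55
position: [0.5636, 0.1205, 0.1057]
tool_rot: [-3.141, -0.0, -3.011]
force: [-5.2, 1.1, 1.0]
grip_width: 0.0245
finger_force: 33.8
```

```bash
python3 - <<'E'
from h import *
im=grab_frame('top'); find('top',['lever_grip','lever_pivot','master_centre','nut'])
cv2.imwrite('pics/t3.png',cv2.resize(im[120:220,150:350,::-1],None,fx=4,fy=4,interpolation=cv2.INTER_CUBIC))
E
```

```text
top lever_pivot 0.94 [207.6 159.3] [0.6515 0.1276 0.121 ]
top lever_pivot 0.31 [280.9 158.2] [ 0.6508 -0.0764  0.121 ]
top master_centre 0.62 [254.3 169.6] [ 0.6198 -0.002   0.122 ]
top nut 0.73 [285.3 170.2] [ 0.6118 -0.0875  0.145 ]
```

View pics/t3.png

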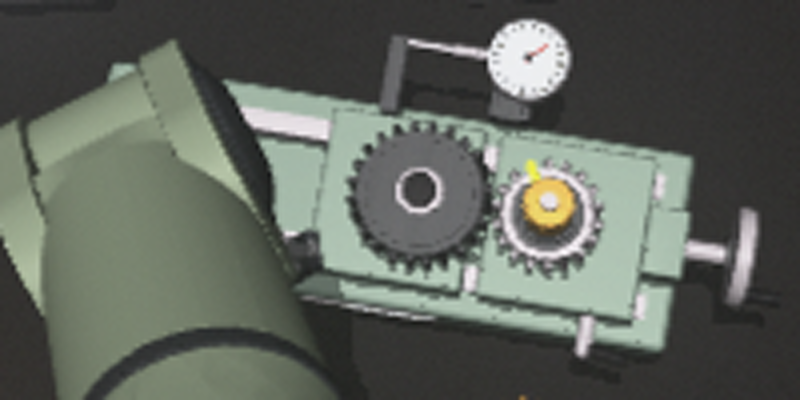

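The lever is nearly round and the master gear has moved toward the test gear, teeth now touching near (490,195) in the crop. The yellow tooth is at about (532,170). I push the last bit to feel the stop.

```bash

python3 -m inch '[[0,-0.0017,0,0,0,-0.02,1],[0,-0.0017,0,0,0,-0.02,1],[0,0,0,0,0,0,1]]'
python3 -m inch '[[0,-0.0013,0,0,0,-0.015,1],[0,0,0,0,0,0,1]]'
```

```text
clock: 10.1
position: [0.564, 0.1171, 0.1057]
tool_rot: [-3.141, -0.001, -2.971]
force: [-6.1, 2.0, 0.6]
grip_width: 0.0241
finger_force: 33.8
clock: 10.3
position: [0.5641, 0.1159, 0.1057]
tool_rot: [-3.141, -0.001, -2.956]
force: [-6.0, 1.7, 1.6]
grip_width: 0.0244
finger_force: 33.9
```

```bash

python3 -m inch '[[0,-0.0017,0,0,0,-0.02,1],[0,-0.0017,0,0,0,-0.02,1],[0,0,0,0,0,0,1]]'
python3 -m inch '[[0,-0.0017,0,0,0,-0.01,1],[0,0,0,0,0,0,1]]'
```

```text
clock: 10.6
position: [0.5645, 0.1145, 0.1057]
tool_rot: [3.139, -0.0, -2.915]
force: [-8.0, 13.4, 0.5]
grip_width: 0.0245
finger_force: 33.9
clock: 10.8
position: [0.5648, 0.1144, 0.1057]
tool_rot: [3.138, 0.0, -2.904]
force: [-9.2, 20.8, -1.1]
grip_width: 0.0239
finger_force: 34.0
```

The stop is felt at 1.92 rad (fy rising to 20 N, no further motion). I relieve the load, release, rise, and look at the nut.

```bash

python3 -m inch '[[0.0005,0.0015,0,0,0,0.01,1],[0,0,0,0,0,0,0.8],[0,0,0,0,0,0,0.5],[0,0,0,0,0,0,0.4],[0,0,0,0,0,0,0.4]]'
python3 -m inch '[[0,0,-0.02,0,0,0,0.4],[0,0,-0.04,0,0,0,0.2],[0,0,-0.04,0,0,0,0],[0,0,-0.04,0,0,0,0],[0,0,0,0,0,0,0]]'
python3 - <<'E'
from h import *
s=telemetry.observe(); print(s['qpos'].round(3),s['position'],s['tool_rot'])
delta((.607,-.04,.25),1.0)
E
```

```text
clock: 11.3
position: [0.5652, 0.1118, 0.1057]
tool_rot: [-3.141, 0.001, -2.917]
force: [0.2, 0.9, -0.5]
grip_width: 0.0511
finger_force: 0.0
clock: 11.8
position: [0.5669, 0.1125, 0.2507]
tool_rot: [-3.141, 0.008, -2.917]
force: [0.4, 0.5, -0.8]
grip_width: 0.0855
finger_force: 0.0
[-0.11   0.431 -0.261  1.703  0.129  1.016  1.38 ] [0.56687516 0.11250367 0.25070283] [-3.14132444  0.00791811 -2.91745468]
tool delta [-0.0052 -0.1576  0.0007] turn 2.366 clock 11.8
```

```bash

python3 -m inch '[[-0.001,-0.04,0,0,0,0,0],[-0.001,-0.04,0,0,0,0,0],[-0.001,-0.04,0,0,0,0,0],[-0.001,-0.038,0,0,0,0,0],[0,0,0,0,0,0.14,0]]' >/dev/null
python3 -m inch '[[0,0,0,0,0,0.14,0],[0,0,0,0,0,0.14,0],[0,0,0,0,0,0.14,0],[0,0,0,0,0,0.14,0],[0,0,0,0,0,0.14,0]]'>/dev/null
python3 -m inch '[[0,0,0,0,0,0.14,0],[0,0,0,0,0,0.14,0],[0,0,0,0,0,0.14,0],[0,0,0,0,0,0.14,0],[0,0,0,0,0,0.14,0]]'>/dev/null
python3 -m inch '[[0,0,0,0,0,0.14,0],[0,0,0,0,0,0.14,0],[0,0,0,0,0,0.14,0],[0,0,0,0,0,0.14,0],[0,0,0,0,0,0.14,0]]'
python3 -m inch '[[0,0,0,0,0,0.14,0],[0,0,0,0,0,0,0]]'
python3 - <<'E'
from h import *
im=grab_frame('wrist'); cv2.imwrite('pics/w4.png',im[:,:,::-1])
find('wrist',['nut','master_centre','yellow_tooth','mesh_point','lever_grip','lever_pivot'])
delta((.607,-.094,.131),1.0)
E
```

```text
clock: 13.8
position: [0.6038, -0.0411, 0.2453]
tool_rot: [3.141, 0.0, 1.12]
force: [-0.6, 0.0, 0.1]
grip_width: 0.0853
finger_force: 0.0
clock: 14.0
position: [0.6038, -0.0409, 0.2452]
tool_rot: [3.141, 0.001, 0.984]
force: [-0.6, 0.5, -0.3]
grip_width: 0.0854
finger_force: 0.0
wrist nut 0.94 [329.1 257.9] [ 0.6106 -0.0926  0.145 ]
wrist master_centre 0.77 [280.9 145.1] [ 0.6253 -0.0011  0.122 ]
wrist yellow_tooth 0.84 [353.4 213.7] [ 0.6441 -0.0813  0.12  ]
wrist mesh_point 0.79 [306.4 206.2] [ 0.6151 -0.0545  0.12  ]
wrist mesh_point 0.37 [122.2  55.3] [0.5656 0.114  0.12  ]
wrist lever_grip 0.98 [117.4  55.5] [0.5631 0.1155 0.121 ]
tool delta [-0.0426  0.0319  0.1143] turn -0.012 clock 14.35
```

View pics/w4.png

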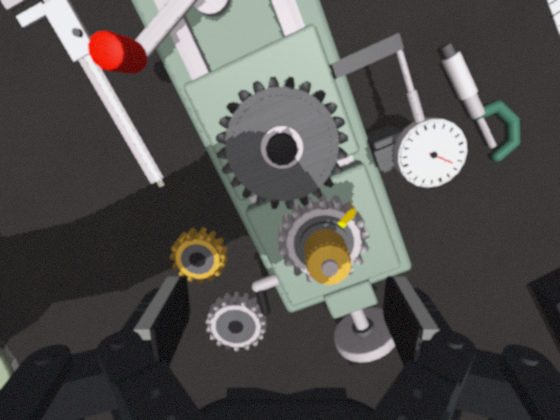

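The wrist view shows the lever at its stop (grip top (105,50)), teeth tip on tip near (308,200), yellow tooth at (348,217) and nut top at (330,266). I refine the nut centre with silhouette fitting.

```bash
python3 - <<'E'
from h import *
from scipy.optimize import minimize
c=calibration('wrist')
im=cv2.imread('pics/w4.png'); hsv=cv2.cvtColor(im,cv2.COLOR_BGR2HSV)
print(hsv[262,325],hsv[245,325],hsv[217,348])
m=cv2.inRange(hsv,(12,110,50),(24,255,255)); m[:226]=0;m[290:]=0;m[:,:295]=0;m[:,360:]=0
m=cv2.morphologyEx(m,cv2.MORPH_CLOSE,np.ones((17,17)))
ys,xs=np.nonzero(m); print(xs.min(),xs.max(),ys.min(),ys.max(),len(xs))
print('top screw',ray(c,(331,267),.160))
def cost(p):
    t=np.linspace(0,2*np.pi,40); pts=np.array([proj(c,(p[0]+.017*np.cos(a),p[1]+.017*np.sin(a),z)) for a in t for z in(.126,.160)])
    k=np.zeros(m.shape,np.uint8); cv2.fillConvexPoly(k,cv2.convexHull(np.int32(pts*16)),255,shift=4); return float(((k>0)^(m>0)).sum())
r=minimize(cost,(.61,-.093),method='Nelder-Mead',options=dict(initial_simplex=[(.61,-.093),(.615,-.093),(.61,-.088)])); print(r.x,r.fun)
delta((*r.x,.131),1.0)
E
```

```text
[175  14 112] [ 20 180 126] [ 26 255 207]
305 350 229 284 2003
top screw [ 0.61020934 -0.09231256  0.16      ]
[ 0.60901367 -0.09080762] 270.0
tool delta [-0.0388  0.0318  0.1143] turn -0.012 clock 14.35
```

```bash

python3 -m inch '[[-0.02,0.0165,0,0,0,0,0],[-0.02,0.017,0,0,0,0,0],[0,0,0.035,0,0,0,0],[0,0,0.03,0,0,0,0],[0,0,0.02,0,0,0,0]]'
python3 -m inch '[[0,0,0.02,0,0,0,0],[0,0,0.009,0,0,0,0],[0,0,0,0,0,0,0],[0,0,0,0,0,0,0.4],[0,0,0,0,0,0,0.6]]' 25
python3 -m inch '[[0,0,0,0,0,0,0.8],[0,0,0,0,0,0,1],[0,0,0,0,0,0,1],[0,0,0,0,0,0,1]]' 25
python3 - <<'E'
from h import *
s=telemetry.observe(); print(s['position'],s['tool_rot'],s['force'],s['moment'])
y=s['tool_rot'][2]; f=s['force']; print('tool force',np.cos(y)*f[0]+np.sin(y)*f[1],np.sin(y)*f[0]-np.cos(y)*f[1],-f[2])
E
```

```text
clock: 14.85
position: [0.609, -0.0927, 0.1584]
tool_rot: [-3.14, 0.001, 0.987]
force: [0.8, -0.3, 0.7]
grip_width: 0.0857
finger_force: 0.0
clock: 15.35
position: [0.6103, -0.0926, 0.1324]
tool_rot: [3.14, -0.001, 0.987]
force: [0.3, 0.1, -0.2]
grip_width: 0.0588
finger_force: 0.0
clock: 15.75
position: [0.6088, -0.0917, 0.132]
tool_rot: [-3.139, -0.0, 0.987]
force: [-11.8, 5.3, 15.1]
grip_width: 0.0333
finger_force: 24.1
[ 0.6087663  -0.09168196  0.13203008] [-3.13929306e+00 -2.22112861e-04  9.87237336e-01] [-11.79106291   5.32805329  15.1277703 ] [ 1.22925047  2.55856185 -0.00941278]
tool force -2.050547809178747 -12.775467509168585 -15.127770298424858
```

```bash

python3 -m inch '[[0,-0.0017,-0.001,0,0,0,1],[0,0,0,0,0,0,1],[0,0,0,0,0,0,1]]' 60
python3 -m inch '[[0,0,0,0,0,-0.025,1],[0,0,0,0,0,-0.025,1],[0,0,0,0,0,-0.025,1],[0,0,0,0,0,0,1],[0,0,0,0,0,0,1]]'
python3 - <<'E'
from h import *
s=telemetry.observe(); print(s['moment'])
im=grab_frame('top'); find('top',['master_centre']); cv2.imwrite('pics/t5.png',im[:,:,::-1])
im=grab_frame('wrist'); find('wrist',['master_centre','yellow_tooth','mesh_point']);cv2.imwrite('pics/w5.png',im[:,:,::-1])
E
```

```text
clock: 16.05
position: [0.6086, -0.0916, 0.1324]
tool_rot: [3.141, -0.0, 0.987]
force: [4.2, -0.7, -5.9]
grip_width: 0.0323
finger_force: 63.6
clock: 16.55
position: [0.6086, -0.0916, 0.1324]
tool_rot: [3.141, -0.0, 1.063]
force: [4.5, -1.2, -5.3]
grip_width: 0.0325
finger_force: 63.6
[ 0.03770436 -0.87900602  0.17227354]
top master_centre 0.81 [251.9 170.9] [0.6162 0.0047 0.122 ]
wrist master_centre 0.72 [216.   83.3] [ 0.6257 -0.0011  0.122 ]
wrist master_centre 0.52 [263.4 198.5] [ 0.6177 -0.0541  0.122 ]
wrist yellow_tooth 0.69 [335.9 215.6] [ 0.6433 -0.0788  0.12  ]
wrist mesh_point 0.88 [264.3 204. ] [ 0.6163 -0.0572  0.12  ]
```

View pics/w5.png

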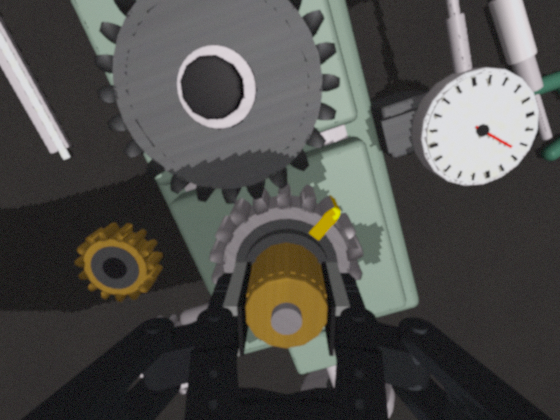

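The wrist close-up shows the fingers gripping the nut, yellow tooth at (328,222), and teeth still tip on tip near (260,195), needle pointing to about (510,147). I turn a little further.

```bash
cat > m.py <<'E'
from h import *
grab_frame('wrist'); find('wrist',['master_centre','yellow_tooth']); s=telemetry.observe(); print('yaw',s['tool_rot'][2],s['force'].round(1),s['moment'].round(2),s['clock'])
E
python3 -m inch '[[0,0,0,0,0,-0.025,1],[0,0,0,0,0,-0.025,1],[0,0,0,0,0,0,1],[0,0,0,0,0,0,1],[0,0,0,0,0,0,1]]'
python3 m.py
python3 -m inch '[[0,0,0,0,0,-0.025,1],[0,0,0,0,0,-0.025,1],[0,0,0,0,0,0,1],[0,0,0,0,0,0,1],[0,0,0,0,0,0,1]]'
python3 m.py
```

```text
clock: 17.35
position: [0.6085, -0.0916, 0.1324]
tool_rot: [3.141, -0.0, 1.113]
force: [4.0, -0.1, -5.3]
grip_width: 0.0323
finger_force: 63.6
wrist master_centre 0.85 [232.4 100.1] [ 0.6241 -0.0092  0.122 ]
wrist yellow_tooth 0.71 [333.6 218. ] [ 0.6411 -0.0778  0.12  ]
yaw 1.1132562041730543 [ 4.6 -0.1 -4.9] [ 0.02 -0.78  0.04] 17.5
clock: 18.0
position: [0.6085, -0.0916, 0.1324]
tool_rot: [3.141, -0.0, 1.164]
force: [5.3, -0.2, -5.7]
grip_width: 0.0323
finger_force: 63.6
wrist master_centre 0.72 [241.4  97.9] [ 0.6238 -0.0093  0.122 ]
wrist master_centre 0.32 [268.9 203.5] [ 0.6152 -0.0567  0.122 ]
wrist yellow_tooth 0.82 [333.7 214.9] [ 0.641  -0.0747  0.12  ]
wrist yellow_tooth 0.6 [270.1 197.6] [ 0.6166 -0.0548  0.12  ]
yaw 1.1637762294867136 [ 4.9 -0.  -5. ] [-0.   -0.84  0.07] 18.15
```

The master has advanced about 8 mm to 84 mm from the nut axis, so the gears are in mesh. Remaining roll is about 0.9 rad. I roll 0.8 first and then measure.

```bash

python3 -m inch '[[0,0,0,0,0,-0.04,1],[0,0,0,0,0,-0.04,1],[0,0,0,0,0,-0.04,1],[0,0,0,0,0,-0.04,1],[0,0,0,0,0,-0.04,1]]'
python3 -m inch '[[0,0,0,0,0,-0.04,1],[0,0,0,0,0,-0.04,1],[0,0,0,0,0,-0.04,1],[0,0,0,0,0,-0.04,1],[0,0,0,0,0,-0.04,1]]'
python3 -m inch '[[0,0,0,0,0,-0.04,1],[0,0,0,0,0,-0.04,1],[0,0,0,0,0,-0.04,1],[0,0,0,0,0,-0.04,1],[0,0,0,0,0,-0.04,1]]'
python3 -m inch '[[0,0,0,0,0,-0.04,1],[0,0,0,0,0,-0.04,1],[0,0,0,0,0,-0.04,1],[0,0,0,0,0,-0.04,1],[0,0,0,0,0,-0.04,1]]'
python3 m.py
python3 - <<'E'
from h import *
im=grab_frame('wrist'); find('wrist',['mesh_point']); cv2.imwrite('pics/w6.png',im[:,:,::-1])
E
```

```text
clock: 18.65
position: [0.6084, -0.0916, 0.1324]
tool_rot: [3.141, -0.0, 1.365]
force: [4.3, 1.1, -4.6]
grip_width: 0.0322
finger_force: 63.7
clock: 19.15
position: [0.6083, -0.0916, 0.1324]
tool_rot: [3.142, -0.0, 1.565]
force: [3.1, 1.0, -4.2]
grip_width: 0.0322
finger_force: 63.7
clock: 19.65
position: [0.6082, -0.0916, 0.1324]
tool_rot: [-3.141, -0.0, 1.765]
force: [2.4, 1.4, -3.8]
grip_width: 0.0324
finger_force: 63.8
clock: 20.15
position: [0.6081, -0.0916, 0.1324]
tool_rot: [-3.141, -0.0, 1.965]
force: [1.5, 0.4, -2.4]
grip_width: 0.032
finger_force: 63.8
wrist master_centre 0.78 [386.5 124.5] [ 0.6221 -0.0098  0.122 ]
wrist yellow_tooth 0.83 [332.  214.3] [ 0.6184 -0.0568  0.12  ]
yaw 1.9622097474434754 [ 0.6  0.4 -0.8] [0.14 0.06 0.19] 20.3
wrist mesh_point 0.92 [328.8 211.3] [ 0.6164 -0.0561  0.12  ]
```

View pics/w6.png

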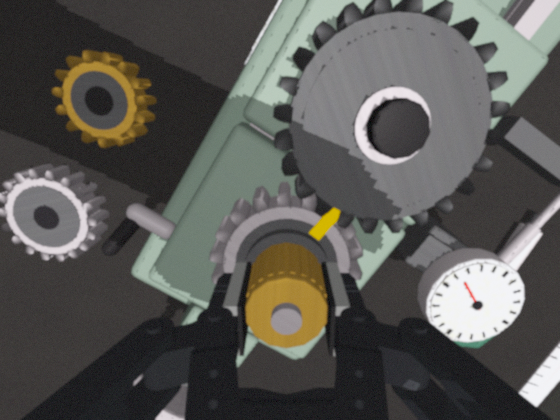

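The view shows the gears deep in mesh and the yellow tooth at (325,222), roughly 5–6 degrees short of the line from the nut (axis) to the master cap (400,125). I turn 0.08 more and measure precisely.

```bash

python3 -m inch '[[0,0,0,0,0,-0.03,1],[0,0,0,0,0,-0.03,1],[0,0,0,0,0,-0.02,1],[0,0,0,0,0,0,1]]'
cat > fine.py <<'E'
from h import *
import sys
im=grab_frame('wrist'); cv2.imwrite(f'pics/{sys.argv[1]}.png',im[:,:,::-1]); c=calibration('wrist')
hsv=cv2.cvtColor(im,cv2.COLOR_RGB2HSV)
m=cv2.inRange(hsv,(24,150,100),(34,255,255)); ys,xs=np.nonzero(m)
n,l,st,ce=cv2.connectedComponentsWithStats(m); i=1+st[1:,4].argmax(); ys,xs=np.nonzero(l==i)
P=np.array([ray(c,(x,y),.12)[:2] for x,y in zip(xs,ys)]); q=P.mean(0); u=np.linalg.svd(P-q)[2][0]; u*=np.sign(u[1])
print('yellow n',len(xs),'centroid',q.round(4),'line ang',np.arctan2(u[1],u[0]).round(3),'span',np.ptp((P-q)@u).round(4))
g=cv2.cvtColor(im,cv2.COLOR_RGB2GRAY); # master cap: dark disc with pale ring
mc=landmark_of('master_centre','wrist')[0]['xy']
w=cv2.inRange(hsv,(0,0,125),(180,60,255)); k=np.zeros_like(w); cv2.circle(k,tuple(int(v) for v in mc),60,255,-1); w&=k
cs,_=cv2.findContours(w,cv2.RETR_EXTERNAL,cv2.CHAIN_APPROX_NONE); cs=max(cs,key=len); e=cv2.fitEllipse(cs); R=ray(c,e[0],.122)
print('ring',np.round(e[0],1),np.round(e[1],1),R.round(4),'net',ray(c,mc,.122).round(4))
s=telemetry.observe(); a=s['position'][:2]
T=np.array(c['pose']); print('tcp',a,'yaw',s['tool_rot'][2],s['clock'])
print('nut axis top via TCP px',proj(c,(*a,.16)).round(1))
ang=lambda p:np.arctan2(p[1]-a[1],p[0]-a[0])
print('master ang',ang(R).round(3),np.hypot(*(R[:2]-a)).round(4),'yellow ang',ang(q).round(3),np.hypot(*(q-a)).round(4))
E
python3 fine.py w7
```

```text
clock: 20.8
position: [0.6081, -0.0916, 0.1323]
tool_rot: [-3.141, -0.0, 2.043]
force: [-3.2, 1.4, 2.1]
grip_width: 0.0322
finger_force: 64.4
yellow n 459 centroid [ 0.6148 -0.062 ] line ang 1.355 span 0.0181
ring [399.4 129.8] [110.2 122.2] [ 0.6219 -0.0084  0.122 ] net [ 0.6218 -0.0098  0.122 ]
tcp [ 0.60805659 -0.09166022] yaw 2.0416914450159673 20.9
nut axis top via TCP px [283.8 316.1]
master ang 1.406 0.0844 yellow ang 1.347 0.0304
```

View pics/w7.png

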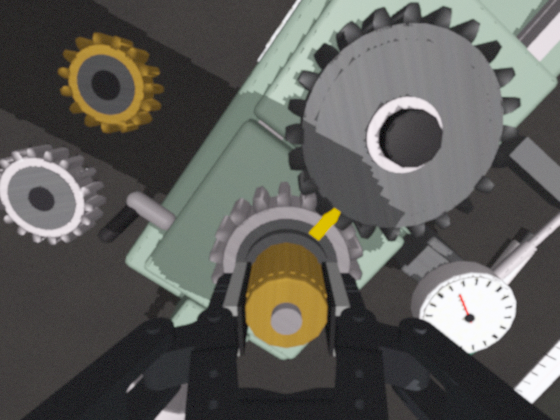

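The yellow tooth at (325,222) is now nearly on the nut–master line, with about 0.05 rad left. I turn that, then release and rise to verify with the view unobstructed.

```bash

python3 -m inch '[[0,0,0,0,0,-0.025,1],[0,0,0,0,0,-0.02,1],[0,0,0,0,0,0,1],[0,0,0,0,0,0,1]]'
python3 fine.py w8
python3 -m inch '[[0,0,0,0,0,0,0.8],[0,0,0,0,0,0,0.5],[0,0,0,0,0,0,0.2],[0,0,0,0,0,0,0],[0,0,0,0,0,0,0]]'
python3 -m inch '[[0,0,-0.02,0,0,0,0],[0,0,-0.04,0,0,0,0],[0.02,0,-0.04,0,0,0,0],[0.03,0,-0.04,0,0,0,0],[0,0,0,0,0,0,0]]'
python3 fine.py w9
python3 - <<'E'
from h import *
find('wrist',['nut','master_centre','yellow_tooth','mesh_point','lever_pivot','lever_grip'])
E
```

```text
clock: 21.3
position: [0.6081, -0.0917, 0.1323]
tool_rot: [-3.141, -0.0, 2.088]
force: [-5.8, 1.6, 4.1]
grip_width: 0.0324
finger_force: 64.6
yellow n 465 centroid [ 0.6134 -0.0617] line ang 1.412 span 0.0182
ring [405.8 136.8] [109.5 122.5] [ 0.6223 -0.0089  0.122 ] net [ 0.6221 -0.0102  0.122 ]
tcp [ 0.60809265 -0.09164962] yaw 2.0878891835796036 21.4
nut axis top via TCP px [283.9 316. ]
master ang 1.401 0.0839 yellow ang 1.395 0.0304
clock: 21.9
position: [0.6085, -0.0917, 0.1324]
tool_rot: [3.141, 0.0, 2.087]
force: [0.2, 0.4, -0.0]
grip_width: 0.0833
finger_force: 0.0
clock: 22.4
position: [0.5846, -0.0449, 0.2776]
tool_rot: [3.134, 0.002, 2.09]
force: [1.2, -1.5, 0.1]
grip_width: 0.0857
finger_force: 0.0
yellow n 130 centroid [ 0.612  -0.0624] line ang 1.442 span 0.0184
ring [348.1 163.7] [44.6 85.8] [0.6212 0.0015 0.122 ] net [ 0.6212 -0.0092  0.122 ]
tcp [ 0.58391089 -0.04769964] yaw 2.087836573984629 22.5
nut axis top via TCP px [282.9 204. ]
master ang 0.923 0.0617 yellow ang -0.484 0.0317
wrist nut 0.57 [282.2 252.3] [ 0.6057 -0.0918  0.145 ]
wrist master_centre 0.63 [341.5 174.2] [ 0.6185 -0.011   0.122 ]
wrist yellow_tooth 0.93 [308.2 213.1] [ 0.612  -0.0567  0.12  ]
wrist mesh_point 0.91 [306.1 214.2] [ 0.6108 -0.0586  0.12  ]
wrist lever_pivot 0.76 [462.1  43.3] [0.6439 0.1221 0.121 ]
```

View pics/w9.png

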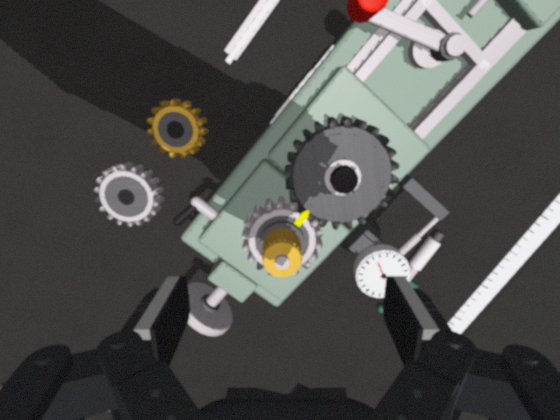

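The final view shows the yellow tooth at (303,218) seated on the line from the nut (282,262) to the master cap (344,178). The lever is still at its stop, the bystanders shown are in place and the hand is clear. All angle estimates agree within about 0.03 rad.

```bash
python3 -c "
from workcell import bot; print(bot.job_done())"
```

```text
the job is handed in; nothing more can be done
None
```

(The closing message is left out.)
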